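Release the latched key on the lamp switch box

ROBOT

A 6-joint arm with a two-finger parallel gripper is mounted at the origin on the work surface. World frame = base frame: x ahead of the robot, y to its left, z up, the work surface at z = 0. Lengths are in m, angles in degrees, forces in N, time in s.
With the tool pointing down it reaches from about 0.275 to 1 m from the base axis. Payload 8.4 kg.
Tool frame: the origin (TCP) lies where the fingers leave the gripper's body, on its centre line; the fingertips stand 73 mm ahead of it and the grasp point (between the pads) lies 54 mm ahead of it; z points along the fingers, y is the line along which they close (so a half turn about z gives the same grasp; the last joint's range is limited). The gripper opens to 85 mm and grips with 20 to 120 N. Pads are 22 mm wide; open, the fingers measure 114 mm over their backs; the gripper's body (76 mm by 85 mm) begins 54 mm behind the grasp point. The pads swing forward as they close: fully open they stand 13 mm farther back than shut.
Start: joints at [69.018, 20.225, 93.587, -0, 66.188, -0.138], TCP at [0.222, 0.584, 0.304] pointing down, gripper open.
Joint ranges: [-150.9, 150.9], [-52.94, 120.26], [3.33, 152.33], [-74.26, 254.26], [0, 154.13], [-172.89, 172.89]. Speed limits (degrees/s): [127.2, 127.2, 159.86, 180, 180, 180].

INTERFACE

Orientations are given as [roll, pitch, yaw] about the fixed x, y, z axes, in that order (R = Rz(yaw) Ry(pitch) Rx(roll)).
In Python, from plant import manip gives the robot as it stands. The module is installed in compiled form; this text tells all that it offers.
- The arm moves only by the tool apply_moves, never from a script. Its argument "plan" is a list of rows, each a list of 5 numbers: the opening, from -1 (shut) to 1 (fully open), then the shift along the tool's x, y, z in mm, then the turn about the tool's z in degrees. In form: [[fingers, x, y, z, spin], ...]. A call has 1 to 5 rows; each row is the pose to reach, as a shift and turn from the pose commanded when the call began, along the tool's axes at that moment; what a row does not reach only later rows make up. A row lasts 1/8 s, in which the tool goes at most 62.5 mm and 10.7 degrees, less where a joint would pass 70% of its speed; a pose out of reach is approached as far as the arm can. A call with a gripper value outside its range is refused whole. The fingers move at their own pace and stop on an object; "grip_force" is the grip in N (left out, the last holds). Time passes only in rows, so rows that repeat a pose let the fingers close. It gives the time, the measured TCP pose, the force, the opening and the grip force at its end, in the units of the state.
- manip.get_state(): the state, without advancing time (a new reading comes with each control period).
- manip.grab_frame(name): name is "side" or "top"; returns the picture (384x512x3 uint8, red, green, blue); there is no depth.
- manip.get_calibration(name): a dict with "camera_matrix" (3x3 intrinsics, pixels), "R" (3x3) and "t" (3): a world point X has camera coordinates R X + t. Camera axes: x right, y down, z forward; pixel columns grow to the right and rows downward; lengths in m; the calibration is good to about 2 mm. A picture is of the moment at which its call begins. get_calibration takes no time and is no camera call.
- manip.job_done(): hands the job in; it is judged then, once.
The state is a dict: "time": time; "q": joint angles; "qd": joint speeds; "effort": joint torques, N m; "ee_pos": TCP position; "tcp_rot": TCP orientation; "wrist_force": force on the tool from outside, world axes, zero at the start; "moment": the same for the moment, N m; "finger_gap": finger opening in m; "grip_force": force on a finger pad.
Only numpy, scipy, OpenCV 4.12 (cv2) and the standard library are available. Lean on these libraries where they do the work, as an engineer would, in place of code of your own. Each camera call takes 0.05 s, during which the arm holds its last target. There are 200 camera calls.

TASK

One of the four identical keys on the stall's lamp switch box has been left latched down. With a fingertip, tap the keys lightly one after another from the robot's left to its right, so lightly that none of them is switched, then press the one that is latched all the way down and let it spring up. Do not press any of the other three keys in, and leave the bottles, jar, screwdriver and tray where they are: nothing is to be picked up.

Things in the scene. Friction and masses are not known exactly. Their poses are not given: they have to be found in the camera images.
- switch_box: Black switch box screwed to the table, 100 mm deep (its x), 230 mm wide (its y), 50 mm high. Origin: centre of its underside, on the table; its x axis points away from the robot, z up. Four identical white square keys stand in one row along its y axis, 48 mm apart, through a silver strip; an amber pilot lens lies behind each. Numbered from the robot's left (+y): key 1 at y = +72 mm, key 2 at +24, key 3 at -24, key 4 at -72, all at x = 0.
- key1_top (a point): Centre of the top face of key 1 (28 mm square, white, flat). Up, it stands 14 mm above the box (64 mm above the table); latched down it is a good 5 mm lower.
- key2_top (a point): Centre of the top face of key 2 (28 mm square, white, flat). Up, it stands 14 mm above the box (64 mm above the table); latched down it is a good 5 mm lower.
- key3_top (a point): Centre of the top face of key 3 (28 mm square, white, flat). Up, it stands 14 mm above the box (64 mm above the table); latched down it is a good 5 mm lower.
- key4_top (a point): Centre of the top face of key 4 (28 mm square, white, flat). Up, it stands 14 mm above the box (64 mm above the table); latched down it is a good 5 mm lower.
- key1 (a joint): Depth of key 1 in m: 0 up, about 0.0052 where a latched key rests, 0.009 bottomed. An up key starts to give at 1.5 N and takes 0.3 N more per mm, and springs back; pushed beyond 4.9 mm it counts as pressed. The latched key does not give to a light tap (under about 3 N); pushed to the bottom (5 N if slow; a force stop of about 10 N is safe) and let go, it springs up and stays up.
- key2 (a joint): Depth of key 2 in m: 0 up, about 0.0052 where a latched key rests, 0.009 bottomed. An up key starts to give at 1.5 N and takes 0.3 N more per mm, and springs back; pushed beyond 4.9 mm it counts as pressed. The latched key does not give to a light tap (under about 3 N); pushed to the bottom (5 N if slow; a force stop of about 10 N is safe) and let go, it springs up and stays up.
- key3 (a joint): Depth of key 3 in m: 0 up, about 0.0052 where a latched key rests, 0.009 bottomed. An up key starts to give at 1.5 N and takes 0.3 N more per mm, and springs back; pushed beyond 4.9 mm it counts as pressed. The latched key does not give to a light tap (under about 3 N); pushed to the bottom (5 N if slow; a force stop of about 10 N is safe) and let go, it springs up and stays up.
- key4 (a joint): Depth of key 4 in m: 0 up, about 0.0052 where a latched key rests, 0.009 bottomed. An up key starts to give at 1.5 N and takes 0.3 N more per mm, and springs back; pushed beyond 4.9 mm it counts as pressed. The latched key does not give to a light tap (under about 3 N); pushed to the bottom (5 N if slow; a force stop of about 10 N is safe) and let go, it springs up and stays up.
- paint_blue_bottle: Loose blue paint bottle, 28 mm across, 68 mm high, standing behind the box. Origin: centre of its underside.
- paint_red_bottle: Loose red paint bottle, same size, standing behind the box. Origin: centre of its underside.
- paint_green_bottle: Loose green paint bottle, same size, standing behind the box. Origin: centre of its underside.
- varnish_jar: Loose amber jar with black lid, 48 mm across, 55 mm high, off the left end of the box. Origin: centre of its underside.
- screwdriver: Loose screwdriver, 160 mm long, lying in front of the box. Its x axis runs along the tool, handle to -x.
- bit_tray: Loose open yellow tray, 80 x 60 x 25 mm, off the right end of the box. Origin: centre of its underside.

How it is judged:
By the outcome, as a careful person would: the job done as asked, in the order asked, and still so for the second after the job is handed in, with the robot touching nothing.
It also fails if it takes over 51 s, if anything falls off the work surface, if the arm or the gripper's body presses on something with over 40 N, if the wrist force passes 120 N, or if a joint passes its speed limit or range.

## Working session

There is one attempt and no reset: what is moved stays moved. The work goes in short steps, Python scripts to look and compute and a tool call to move; the robot and the scene stay as the last step left them, time stands still between calls to the robot, and variables do not carry over. Pictures are saved under pics/ and viewed, at most 10 in all, crops included, and the job is handed in when it is done.

Besides the shell and the picture viewer there is one more tool, called after "Emit:" as name([rows], argument=value, ...), one row to a line, values as JSON. apply_moves: Moves the arm, as the interface text tells. Its arguments: {"type":"object","properties":{"plan":{"type":"array"},"grip_force":{"type":"number"}},"required":["plan"]}

```bash
mkdir -p pics; python3 - <<'E'
from plant import manip
import cv2
print(manip.get_state())
for n in("side","top"):
    im=manip.grab_frame(n); cv2.imwrite(f"pics/{n}0.png",im[:,:,::-1]); c=manip.get_calibration(n); print(n,c)
E
```

```text
{'time': 0.0, 'q': array([ 6.90201667e+01,  2.02614005e+01,  9.36272157e+01, -3.89351946e-04,
        6.61865700e+01, -1.35615120e-01]), 'qd': array([-0.06249859,  0.06723069, -0.03429657, -0.08988397,  0.15279123,
       -0.0538407 ]), 'effort': array([ 1.88002661e-03, -6.05263925e+01, -3.42074275e+01,  3.22758558e-05,
        9.49258741e-03,  4.00795370e-07]), 'ee_pos': array([0.22224887, 0.58377255, 0.30318734]), 'tcp_rot': array([-1.79924813e+02,  1.78036567e-04,  1.59155939e+02]), 'wrist_force': array([-0.09503803, -0.28072827,  0.98406918]), 'moment': array([-0.06002741,  0.02461297,  0.02095329]), 'grip_force': 0.0, 'finger_gap': 0.08547285926510391}
side {'camera_matrix': array([[491.92784304,   0.        , 247.39119962],
       [  0.        , 491.92784304, 188.50547792],
       [  0.        ,   0.        ,   1.        ]]), 'R': array([[ 0.95325411, -0.30213682, -0.00446657],
       [-0.17254133, -0.53212112, -0.82890084],
       [ 0.2480647 ,  0.7909238 , -0.55937773]]), 't': array([-0.53465182,  0.19866904,  0.7418806 ])}
top {'camera_matrix': array([[383.29683215,   0.        , 254.17031   ],
       [  0.        , 383.29683215, 184.23677191],
       [  0.        ,   0.        ,   1.        ]]), 'R': array([[ 0.02616283, -0.99947548,  0.01908609],
       [-0.99730967, -0.02740444, -0.06798831],
       [ 0.06847569, -0.01725598, -0.99750354]]), 't': array([0.00535256, 0.58452873, 0.81429051])}
```

View pics/top0.png

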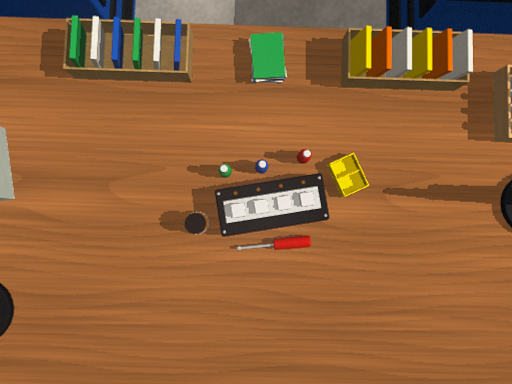

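View pics/side0.png

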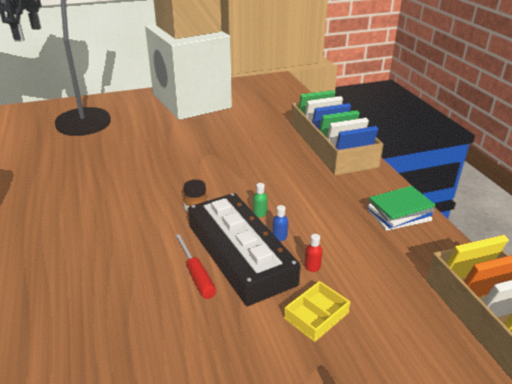

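The top view shows the box centred near (272,205) and keys 1–4 near (238,210), (261,206), (284,202), (307,199). In the side view the keys run from (217,208) to (262,254). I'll enlarge both.

```bash
python3 - <<'E'
import cv2
a=cv2.imread("pics/top0.png")[150:250,190:350]; cv2.imwrite("pics/top_c.png",cv2.resize(a,None,fx=5,fy=5,interpolation=cv2.INTER_CUBIC))
a=cv2.imread("pics/side0.png")[185:305,180:310]; cv2.imwrite("pics/side_c.png",cv2.resize(a,None,fx=5,fy=5,interpolation=cv2.INTER_CUBIC)[:600])
E
```

```text
(no output)
```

View pics/top_c.png

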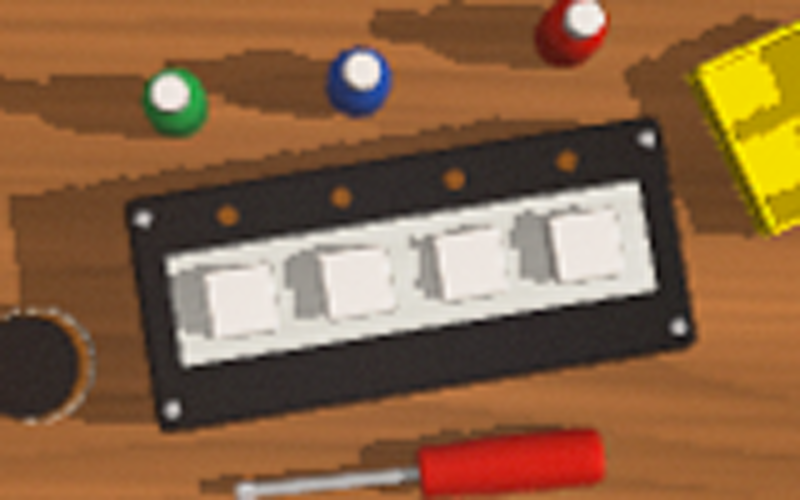

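View pics/side_c.png

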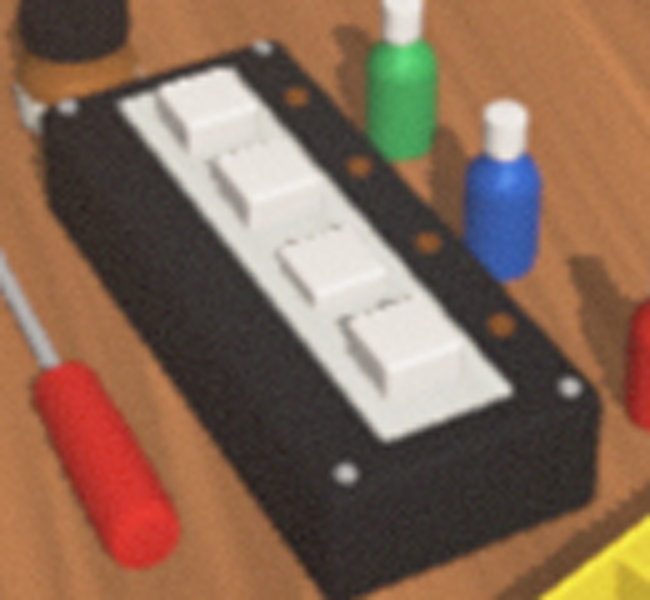

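In the crops, key 3 has the smallest shadow and shows the least side wall, so it is probably the latched one. The taps will check that. Next I'll fit the box pose from the screws, corners and keys.

```bash
cat >h.py <<'E'
import numpy as np, cv2
from scipy.optimize import least_squares
from plant import manip
def proj(n,P):
    c=manip.get_calibration(n)
    return cv2.projectPoints(np.array(P,float),cv2.Rodrigues(c["R"])[0],c["t"],c["camera_matrix"],None)[0][:,0]
E
python3 - <<'E'
from h import *
S=np.array([[1,1],[1,-1],[-1,-1],[-1,1]])
ts=np.array([(143,218),(647,138),(680,327),(172,409)])/5+[189.6,149.6]
tc=np.array([(127,203),(656,119),(693,345),(163,431)])/5+[189.6,149.6]
tk=np.array([(240,302),(357,283),(472,263),(586,245)])/5+[189.6,149.6]
ss=np.array([(262,47),(570,387),(346,473),(68,107)])/5+[179.6,184.6]
kz=[.064,.064,.0588,.064]
def W(p,L): 
    L=np.array(L);c,s=np.cos(p[2]),np.sin(p[2])
    return np.c_[p[0]+c*L[:,0]-s*L[:,1],p[1]+s*L[:,0]+c*L[:,1],L[:,2]+p[5]]
def r(p,sep=False):
    sc=np.c_[S*p[3:5],[.05]*4]; co=np.c_[S*[.05,.115],[.05]*4]
    ke=[[0,y,z] for y,z in zip([.072,.024,-.024,-.072],kz)]
    R=[proj("top",W(p,sc))-ts,proj("top",W(p,co))-tc,proj("top",W(p,ke))-tk,proj("side",W(p,sc))-ss]
    return R if sep else np.vstack(R).ravel()
f=least_squares(r,[.55,0,.1,.04,.105,0]);print(f.x,np.degrees(f.x[2]))
for e in r(f.x,1):print(e.round(2).tolist())
k=W(f.x,[[0,y,.064] for y in (.072,.024,-.024,-.072)]);print(k)
# jar/bottle heights vs gripper: bottles approx
st=manip.get_state();print(k-st["ee_pos"])
E
```

```text
[ 0.54140366 -0.01665505  0.1859118   0.04002835  0.10731795 -0.00155815] 10.651961372101395
[[0.06, 0.21], [-0.09, 0.13], [-0.21, -0.11], [0.14, -0.03]]
[[-1.1, -0.91], [0.88, -1.29], [1.6, 0.41], [-0.97, 0.93]]
[[0.15, -0.38], [-0.19, -0.3], [-0.46, 0.05], [-0.12, -0.1]]
[[-0.08, 0.08], [-0.2, 0.28], [-0.23, 0.41], [-0.42, 0.01]]
[[ 0.52809499  0.05410425  0.06244185]
 [ 0.53696744  0.00693138  0.06244185]
 [ 0.54583989 -0.04024149  0.06244185]
 [ 0.55471233 -0.08741436  0.06244185]]
[[ 0.30581869 -0.52969128 -0.24080591]
 [ 0.31469114 -0.57686415 -0.24080591]
 [ 0.32356358 -0.62403702 -0.24080591]
 [ 0.33243603 -0.67120989 -0.24080591]]
```

Emit:
apply_moves([
  [-1,-47,-39,0,-10],
  [-1,-94,-77,0,-20],
  [-1,-142,-116,0,-30],
  [-1,-190,-154,0,-31.5],
  [-1,-237,-193,0,-31.5],
])

```text
time: 0.72
ee_pos: [0.3758, 0.3176, 0.3038]
tcp_rot: [-180.0, 0.0, -169.3]
wrist_force: [0.9, -0.5, -0.1]
finger_gap: 0.0001
grip_force: 0.0
```

```bash
cat >>h.py <<'E'
K=np.array([[.5281,.0541],[.5370,.0069],[.5458,-.0402],[.5547,-.0874]])
def shift(k,ztip,L=.073):
    s=manip.get_state(); from scipy.spatial.transform import Rotation as Ro
    R=Ro.from_euler("xyz",s["tcp_rot"],degrees=True).as_matrix()
    d=R.T@(np.r_[K[k-1],ztip+L]-s["ee_pos"])*1e3
    print(s["time"],s["ee_pos"].round(4),s["tcp_rot"].round(2),s["wrist_force"].round(2),s["finger_gap"],"shift",d.round(1))
E
python3 -c "
from h import *;shift(1,.094)"
```

```text
0.725 [0.3758 0.3176 0.3038] [-1.800e+02  1.000e-02 -1.693e+02] [ 0.9  -0.48 -0.13] 7.74209642831591e-05 shift [-100.7 -287.2  136.8]
```

Emit:
apply_moves([
  [-1,-20,-57,0,0],
  [-1,-40,-115,0,0],
  [-1,-60,-172,20,0],
  [-1,-81,-230,60,0],
  [-1,-100.7,-287.2,100,0],
])

```text
time: 1.35
ee_pos: [0.5189, 0.0701, 0.2153]
tcp_rot: [180.0, 0.1, -169.4]
wrist_force: [0.8, 0.8, 0.4]
finger_gap: 0.0001
grip_force: 0.0
```

Emit:
apply_moves([
  [-1,0,0,36,0],
  [-1,0,0,36,0],
  [-1,0,0,36,0],
])

```text
time: 1.72
ee_pos: [0.5183, 0.0723, 0.1809]
tcp_rot: [180.0, 0.0, -169.3]
wrist_force: [0.6, 0.4, 0.5]
finger_gap: -0.0001
grip_force: 0.0
```

```bash
python3 - <<'E'
from h import *
shift(1,.064)
a=manip.grab_frame("side")[120:260,150:310,::-1]; cv2.imwrite("pics/s1.png",cv2.resize(a,None,fx=4,fy=4,interpolation=cv2.INTER_CUBIC))
E
```

```text
1.725 [0.5183 0.0723 0.1809] [ 1.8000e+02  3.0000e-02 -1.6931e+02] [0.6  0.43 0.54] -0.0001427403067750651 shift [ -6.2 -19.7  43.9]
```

View pics/s1.png

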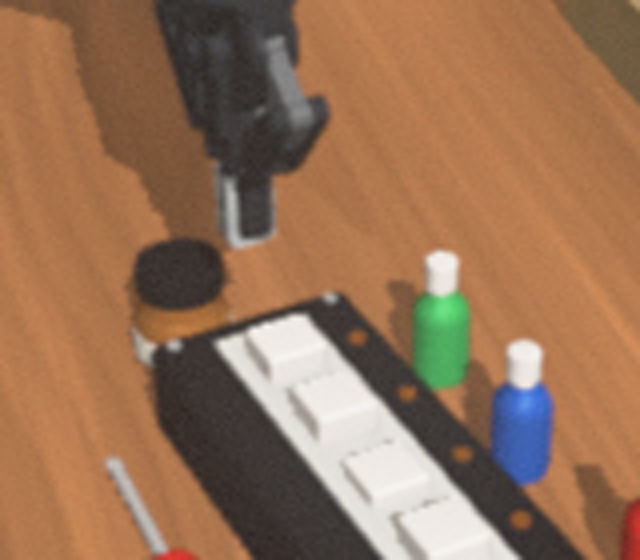

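The shut tip is at about crop (247,243), picture (211.8,180.8). I'll use it to check the tip length.

```bash
python3 -c "
from h import *
for L in(.06,.073,.086):print(L,proj('side',[[.5183,.0723,.1809-L]]))
shift(1,.072)"
```

```text
0.06 [[211.37512152 171.66247254]]
0.073 [[211.71004207 177.91576603]]
0.086 [[212.03939289 184.06506703]]
1.775 [0.5186 0.0725 0.1814] [-1.8000e+02  1.0000e-01 -1.6929e+02] [ 0.   -0.21 -0.09] 6.029118153181378e-05 shift [ -5.8 -19.8  36.4]
```

Emit:
apply_moves([
  [-1,-5.8,-19.8,15,0],
  [-1,-5.8,-19.8,30,0],
  [-1,-5.8,-19.8,37,0],
  [-1,-5.8,-19.8,37,0],
  [-1,-5.8,-19.8,37,0],
])

```text
time: 2.4
ee_pos: [0.5275, 0.0536, 0.1432]
tcp_rot: [180.0, 0.0, -169.3]
wrist_force: [-0.2, -0.1, 0.1]
finger_gap: -0.0001
grip_force: 0.0
```

```bash
python3 - <<'E'
from h import *
shift(1,.064)
a=manip.grab_frame("side")[150:270,170:310,::-1]; cv2.imwrite("pics/s2.png",cv2.resize(a,None,fx=5,fy=5,interpolation=cv2.INTER_CUBIC))
a=manip.grab_frame("top")
E
```

```text
2.4 [0.5275 0.0536 0.1432] [ 1.8000e+02  1.0000e-02 -1.6933e+02] [-0.21 -0.14  0.14] -0.00010149838334689379 shift [-0.7  0.4  6.2]
```

View pics/s2.png

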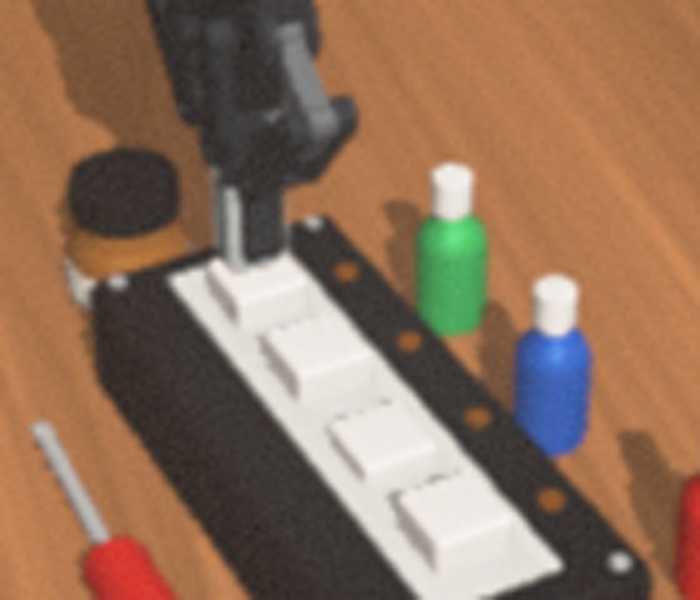

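The tip is over key 1 at crop (255,255), and key 3 visibly stands lower than the others. I'll ease down for the first tap.

Emit:
apply_moves([
  [-1,-0.7,0.4,2,0],
  [-1,-0.7,0.4,4,0],
  [-1,-0.7,0.4,4.5,0],
  [-1,-0.7,0.4,5,0],
  [-1,-0.7,0.4,5,0],
])

```text
time: 3.12
ee_pos: [0.528, 0.054, 0.138]
tcp_rot: [180.0, -0.0, -169.3]
wrist_force: [0.8, 0.9, -0.1]
finger_gap: 0.0002
grip_force: 0.0
```

Emit:
apply_moves([
  [-1,0,0,0.5,0],
  [-1,0,0,1,0],
  [-1,0,0,1,0],
])

```text
time: 3.5
ee_pos: [0.528, 0.0539, 0.137]
tcp_rot: [180.0, -0.0, -169.3]
wrist_force: [0.1, 0.3, -0.2]
finger_gap: 0.0001
grip_force: 0.0
```

Emit:
apply_moves([
  [-1,0,0,0.5,0],
  [-1,0,0,1,0],
  [-1,0,0,1,0],
])

```text
time: 3.88
ee_pos: [0.5281, 0.054, 0.1361]
tcp_rot: [-180.0, 0.0, -169.3]
wrist_force: [-0.1, 0.1, 1.1]
finger_gap: -0.0002
grip_force: 0.7
```

Emit:
apply_moves([
  [-1,0,0,0.4,0],
  [-1,0,0,0.8,0],
  [-1,0,0,0.8,0],
])

```text
time: 4.25
ee_pos: [0.5281, 0.054, 0.1353]
tcp_rot: [-180.0, 0.0, -169.3]
wrist_force: [0.1, -0.5, 1.3]
finger_gap: 0.0004
grip_force: 0.9
```

```bash
python3 -c "
from h import *
F=[]
for i in range(4): manip.grab_frame('top'); s=manip.get_state(); F.append((s['wrist_force'][2].round(2),s['ee_pos'][2].round(4),s['grip_force']))
print(F); shift(2,.074)"
```

```text
[(np.float64(1.62), np.float64(0.1353), 0.8561047073453665), (np.float64(1.28), np.float64(0.1353), 0.8552414830774069), (np.float64(1.27), np.float64(0.1353), 0.8547186478972435), (np.float64(1.55), np.float64(0.1353), 0.8547435700893402)]
4.45 [0.5281 0.054  0.1353] [-1.8000e+02  1.0000e-02 -1.6934e+02] [ 0.09 -0.3   1.55] -0.00014950960804759254 shift [ -0.  -47.9 -11.7]
```

Key 1 gave about 1.5 N, starting near TCP z 0.136, so it is up. The pad reading is a cleaner signal than the wrist force. Next is key 2.

Emit:
apply_moves([
  [-1,0,0,-10,0],
  [-1,0,-24,-10,0],
  [-1,0,-47.9,-10,0],
  [-1,0,-47.9,-6,0],
  [-1,0,-47.9,-3,0],
])

```text
time: 5.08
ee_pos: [0.5367, 0.0072, 0.1382]
tcp_rot: [180.0, -0.0, -169.4]
wrist_force: [-0.5, 1.3, -0.4]
finger_gap: -0.0002
grip_force: 0.0
```

Emit:
apply_moves([
  [-1,0,0,1,0],
  [-1,0,0,2,0],
  [-1,0,0,2.5,0],
  [-1,0,0,3,0],
  [-1,0,0,3,0],
])

```text
time: 5.7
ee_pos: [0.537, 0.007, 0.1353]
tcp_rot: [180.0, 0.0, -169.3]
wrist_force: [-0.7, 2.2, 2.1]
finger_gap: 0.0
grip_force: 0.8
```

```bash
python3 -c "
from h import *
F=[]
for i in range(4): manip.grab_frame('top'); s=manip.get_state(); F.append((s['wrist_force'][2].round(2),s['ee_pos'][2].round(4),s['grip_force']))
print(F); shift(3,.074)"
```

```text
[(np.float64(1.13), np.float64(0.1353), 0.8468741364777088), (np.float64(1.78), np.float64(0.1353), 0.8462401293218136), (np.float64(1.81), np.float64(0.1353), 0.8450681017711759), (np.float64(0.83), np.float64(0.1353), 0.8477683737874031)]
5.9 [0.537  0.0069 0.1353] [ 1.8000e+02  1.0000e-02 -1.6935e+02] [-0.67  1.83  0.83] 0.0001312979080763557 shift [  0.1 -47.9 -11.7]
```

Key 2 is up and tapped. Key 3 next.

Emit:
apply_moves([
  [-1,0,0,-10,0],
  [-1,0,-24,-10,0],
  [-1,0,-47.9,-10,0],
  [-1,0,-47.9,-6,0],
  [-1,0,-47.9,-3,0],
])

```text
time: 6.52
ee_pos: [0.5455, -0.0399, 0.1382]
tcp_rot: [180.0, -0.0, -169.4]
wrist_force: [-0.3, -0.2, -0.8]
finger_gap: -0.0002
grip_force: 0.0
```

Emit:
apply_moves([
  [-1,0,0,1,0],
  [-1,0,0,2,0],
  [-1,0,0,2.5,0],
  [-1,0,0,3,0],
  [-1,0,0,3,0],
])

```text
time: 7.15
ee_pos: [0.5458, -0.0402, 0.1353]
tcp_rot: [-180.0, -0.0, -169.3]
wrist_force: [0.1, 1.2, 0.3]
finger_gap: 0.0
grip_force: 0.0
```

Key 3 makes no contact at the up height, so it is latched. I'll go down to touch it lightly.

Emit:
apply_moves([
  [-1,0,0,1.5,0],
  [-1,0,0,3,0],
  [-1,0,0,3.9,0],
  [-1,0,0,3.9,0],
])

```text
time: 7.65
ee_pos: [0.5457, -0.0402, 0.1314]
tcp_rot: [180.0, -0.0, -169.3]
wrist_force: [-0.1, -0.1, 0.6]
finger_gap: -0.0001
grip_force: 0.4
```

Emit:
apply_moves([
  [-1,0,0,0.2,0],
  [-1,0,0,0.2,0],
])

```text
time: 7.9
ee_pos: [0.5457, -0.0402, 0.1313]
tcp_rot: [-180.0, -0.0, -169.3]
wrist_force: [-1.1, -0.0, 2.4]
finger_gap: 0.0001
grip_force: 1.2
```

The latched key is touched at about 2.4 N without giving. Key 4 next, at the same height as keys 1 and 2.

Emit:
apply_moves([
  [-1,0,0,-14.1,0],
  [-1,0,-24,-14.1,0],
  [-1,0,-47.9,-14.1,0],
  [-1,0,-47.9,-10.1,0],
  [-1,0,-47.9,-7.1,0],
])

```text
time: 8.52
ee_pos: [0.5545, -0.0869, 0.1383]
tcp_rot: [180.0, -0.0, -169.4]
wrist_force: [0.0, -0.1, 0.3]
finger_gap: 0.0001
grip_force: 0.0
```

Emit:
apply_moves([
  [-1,0,0,1,0],
  [-1,0,0,2,0],
  [-1,0,0,2.5,0],
  [-1,0,0,3,0],
  [-1,0,0,3,0],
])

```text
time: 9.15
ee_pos: [0.5547, -0.0872, 0.1353]
tcp_rot: [180.0, 0.0, -169.3]
wrist_force: [-0.4, 2.0, 1.2]
finger_gap: -0.0001
grip_force: 0.9
```

Key 4 is up and tapped. Now back to key 3 to press it.

Emit:
apply_moves([
  [-1,0,0,-10,0],
  [-1,0,24,-10,0],
  [-1,0,47.9,-10,0],
  [-1,0,47.9,-4,0],
  [-1,0,47.9,2,0],
])

```text
time: 9.78
ee_pos: [0.5461, -0.0406, 0.1332]
tcp_rot: [-180.0, 0.0, -169.3]
wrist_force: [0.5, -0.6, -0.4]
finger_gap: -0.0001
grip_force: 0.0
```

Emit:
apply_moves([
  [-1,0,0,1.5,0],
  [-1,0,0,3,0],
  [-1,0,0,4.5,0],
  [-1,0,0,5.7,0],
  [-1,0,0,5.7,0],
])

```text
time: 10.4
ee_pos: [0.5457, -0.0407, 0.1277]
tcp_rot: [-180.0, -0.0, -169.3]
wrist_force: [-2.0, -2.3, 4.1]
finger_gap: -0.0001
grip_force: 2.2
```

Emit:
apply_moves([
  [-1,0,0,0.3,0],
  [-1,0,0,0.5,0],
  [-1,0,0,0.5,0],
])

```text
time: 10.78
ee_pos: [0.5457, -0.0407, 0.1276]
tcp_rot: [-180.0, -0.0, -169.3]
wrist_force: [-4.6, -2.5, 9.5]
finger_gap: 0.0
grip_force: 4.9
```

Emit:
apply_moves([
  [-1,0,0,0.2,0],
  [-1,0,0,0.2,0],
])

```text
time: 11.02
ee_pos: [0.5457, -0.0407, 0.1275]
tcp_rot: [-180.0, -0.0, -169.3]
wrist_force: [-5.1, -3.6, 12.0]
finger_gap: 0.0003
grip_force: 6.0
```

The force rises with no further travel, so key 3 has bottomed. I'll release it and lift away.

Emit:
apply_moves([
  [-1,0,0,-4,0],
  [-1,0,0,-10,0],
  [-1,0,0,-30,0],
  [-1,0,0,-80,0],
  [-1,0,0,-130,0],
])

```text
time: 11.65
ee_pos: [0.5456, -0.04, 0.258]
tcp_rot: [180.0, -0.0, -169.3]
wrist_force: [1.6, 0.1, -0.4]
finger_gap: -0.0003
grip_force: 0.0
```

Emit:
apply_moves([
  [-1,-50,0,0,0],
  [-1,-100,0,0,0],
  [-1,-150,0,0,0],
  [-1,-150,0,0,0],
  [-1,-150,0,0,0],
])

```text
time: 12.28
ee_pos: [0.6926, -0.0123, 0.2563]
tcp_rot: [180.0, -0.1, -169.3]
wrist_force: [-0.6, -0.3, -0.0]
finger_gap: 0.0004
grip_force: 0.0
```

```bash
python3 - <<'E'
from h import *
shift(3,.2)
a=manip.grab_frame("side")[185:305,180:340,::-1]; b=manip.grab_frame("top")[150:250,190:350,::-1]
o=np.vstack([cv2.resize(x,None,fx=2.7,fy=2.7,interpolation=cv2.INTER_CUBIC) for x in(a,b)]); cv2.imwrite("pics/end.png",o)
E
```

```text
12.275 [ 0.6926 -0.0123  0.2563] [ 1.7998e+02 -8.0000e-02 -1.6933e+02] [-0.56 -0.25 -0.04] 0.00041028276405153877 shift [149.5  -0.2 -16.5]
```

View pics/end.png

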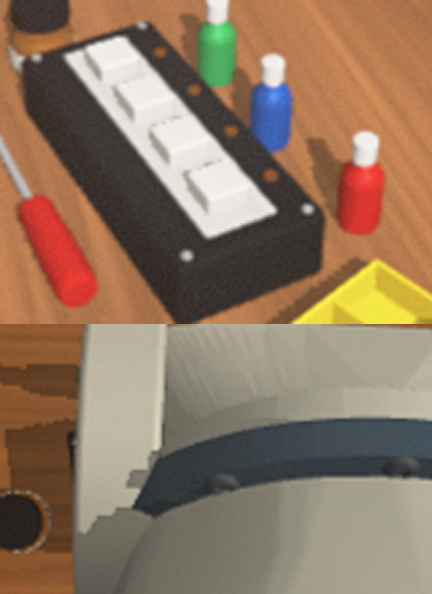

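In the side crop, key 3 at (180,140) now stands as high as the other three, and the bottles, screwdriver and jar are where they were. The gripper is clear, so I'm handing in.

```bash
python3 -c "
from plant import manip;print(manip.job_done())"
```

```text
the job is handed in; nothing more can be done
None
```

I tapped all four keys lightly from left to right, found key 3 latched, pressed it to the bottom and it sprang up; the other three were not pressed in, the loose items I could see were not moved, and I handed the job in at about 12 s.

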